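# Pack the viscometer spindles into their latched case

### The arm

A 6-joint arm with a two-finger parallel gripper is mounted at the origin on a cart in front of the work surface, level with it; the furniture and walls round the work are solid. World frame = base frame: x ahead of the robot, y to its left, z up, the work surface at z = 0. Lengths are in m, angles in rad, forces in N, time in s.
With the tool pointing down it reaches from about 0.275 to 0.825 m from the base axis. Payload 4.9 kg.
Tool frame: the origin (TCP) lies midway between the tips of the shut fingers; the grasp point (between the pads) lies 19 mm behind it (grip_point_offset is the distance from the TCP to the grasp point, in m); z points along the fingers, x is the direction in which the jaws open and shut, and the axes are right-handed (so a half turn about z gives the same grasp; the last joint's range is limited). The gripper opens to 85 mm and grips with 20 to 120 N. Pads are 22 mm wide; open, the fingers measure 114 mm over their backs; the gripper's body (76 mm by 85 mm) begins 54 mm behind the grasp point. The pads swing forward as they close: fully open they stand 13 mm farther back than shut.
Start: joints at [-1.44, 0.326, -0.193, 1.052, 0, 1.437], TCP at [0.144, -0.531, 0.231] pointing down, gripper open.
Joint ranges: [-2.65, 2.65], [-0.97, 1.79], [-1.3, 1.35], [-1.93, 2.1], [-1.47, 1.37], [-3.14, 3.14]. Speed limits (rad/s): [2.57, 2.57, 3.14, 3.14, 3.14, 3.14].

### API

Orientations are given as a rotation vector (axis times angle).
In Python, from cell import * gives the robot as it stands. Calls block until the motion is done:
- movep(position, orientation): joint-space move of the TCP to a pose.
- move_l(position, velocity=0.15, rot=None, until_force=None): straight line of the TCP; rot=None keeps the orientation; velocity is the mean speed in m/s. With until_force (N) it stops when the force on the tool has changed by that much, and returns True; else False.
- set_joints(angles): joint-space move.
- let_go() and grab(newtons=None): open the fingers fully, or close them until they stop; newtons is the grip in N (None keeps the last).
- sleep(seconds).
- ik(position, orientation): joint angles nearest the present ones, or None.
- get_state(): the state.
- grab_frame(name): name is "side" or "top"; returns a dict with "img" (400x640x3 uint8, red, green, blue), "fx", "fy", "cx", "cy" (pixels), "cam_to_world" (4x4, takes a point from camera to world coordinates). Camera axes: x right, y down, z forward; pixel columns grow to the right and rows downward; lengths in m; the calibration is good to about 2 mm. A picture is of the moment at which its call begins. There is no depth.
A pose or a line that the arm cannot do raises MotionError and nothing moves.
- sign_off(): hands the job in, once; it reports no verdict.
Trained networks look in the newest picture that a camera, given by its name, has taken for a name from the list of things; names that differ only in an ending like _2 or _b are one class to them, and where a whole thing is asked for, a point or a joint stands for the part that bears it (a point fixed in the world has none). Each returns a list of dicts, best first, with "score" (0 to 1); they miss things now and then, are a little off and sometimes report something else, mostly with a low value. They report only what shows in the picture. A call takes as long as a camera call. They do not tell look-alikes from the thing itself.
- spot_in(camera, name): "centre" ([column, row] in pixels, amid what is visible of it).
- silhouettes(camera, name): "mask" (400x640 bool, what is visible of it) and "centre" ([column, row] in pixels, amid what is visible of it).
- tip_of(camera, name): "centre" ([column, row] in pixels: a listed point, or the origin of a listed thing).
The state is a dict: "clock": time; "q": joint angles; "joint_velocities": joint speeds; "tau": joint torques, N m; "position": TCP position; "eef_rot": TCP orientation; "contact_force": force on the tool from outside, world axes, zero at the start; "wrist_torque": the same for the moment, N m; "finger_gap": opening from 0.0 (shut) to 1.0 (fully open).
Only numpy, scipy, OpenCV 4.12 (cv2) and the standard library are available. Lean on these libraries where they do the work, as an engineer would, in place of code of your own. Each camera call takes 0.05 s, during which the arm holds its last target.

### The job

Pack the measuring spindles away: swing the case's latch lever right down, only then raise the lid until it stands upright, and lay every spindle lying on the worktop across the two raised notched rails, one to a pair of notches, shaft fully down in both V's and the bob (the round steel end) towards the hinge side, letting go of them all before the lid moves. Then lower the lid until it is fully shut and only after that swing the latch lever fully up again; leave the jars and the wash bottle standing.

Things in the scene. Friction and masses are not known exactly. Their poses are not given: they have to be found in the camera images.
- case: Fixed black spindle case on the worktop, 300 mm wide (y), 170 deep (x), 92 high when shut. Origin: centre of its underside; x points from the front (latch, lid bar) to the hinge side, z up. Its base is an open tray with a rim 30 mm high. In it two rails along y, 8 mm thick, 270 long, at x = -39 and +25 mm, solid up to z = 49 mm, 56 mm clear between them; each carries four white V notches (see slot1)
- slot1 (a point): where the middle of a spindle's shaft lies when fully down in both V's of notch pair 1: case x = -7, y = 108, z = 59 mm; axes as the case. V notches: 80 degrees between the sides, 33 mm wide at the top, top edges at z = 70 mm, pairs 72 mm apart; the shaft has 8 mm of play lengthwise before bob or coupling meets a rail
- slot2 (a point): where the middle of a spindle's shaft lies when fully down in both V's of notch pair 2: case x = -7, y = 36, z = 59 mm; axes as the case
- slot3 (a point): where the middle of a spindle's shaft lies when fully down in both V's of notch pair 3: case x = -7, y = -36, z = 59 mm; axes as the case
- slot4 (a point): where the middle of a spindle's shaft lies when fully down in both V's of notch pair 4: case x = -7, y = -108, z = 59 mm; axes as the case
- lid (a joint): deep lid of the case, 62 mm high, hinged at the back (hinge line along y at case x = +85, z = 30 mm). 0 = shut, grows as it swings up and back to its stop at 1.75 rad, a little past upright. Stiff hinge: it stays at any angle; about 5 N at the bar moves it. Nothing physical holds it shut, but it must not move while the latch lever is up
- lid_bar (a point): middle of the steel pull bar on the front of the lid: round bar 10 mm thick, 100 mm long along case y, its axis 35 mm in front of the lid, so a finger fits behind it. Shut: at case x = -120, y = +50, z = 80 mm; 211 mm from the hinge line. Axes turn with the lid
- latch (a joint): lever latch on the front of the case. 0 = lever up in front of the lid (latched), grows as it swings forward and down, away from the case, to its stop at 1.1 rad. Hinge line along case y at case x = -95, y = -90, z = 22 mm. Stays where it is left; about 1 N at the grip moves it. May start up to 0.08
- latch_grip (a point): centre of the red grip at the end of the latch lever: block 24 mm wide (case y), 20 deep, 18 high, 70 mm from the latch hinge. Latched: at case x = -123, y = -90, z = 86 mm, 28 mm of room behind it to the lid; at the stop at z = 26 mm. Axes turn with the lever
- spindleA: loose measuring spindle, 134 mm long, about 0.2 kg: steel shaft 12 mm thick, 88 long; at one end a steel bob (cylinder 36 across, 30 long), at the other a blue square coupling (36 x 36, 16 long). Origin: middle of the shaft, near the centre of mass; x along it towards the bob. On the worktop the shaft lies level, its axis 18 mm up. May be absent (None)
- bobA (a point): centre of the bob's end face of spindleA, 74 mm from its origin along its x
- spindleB: loose measuring spindle, 134 mm long, about 0.2 kg: steel shaft 12 mm thick, 88 long; at one end a steel bob (cylinder 36 across, 30 long), at the other a blue square coupling (36 x 36, 16 long). Origin: middle of the shaft, near the centre of mass; x along it towards the bob. On the worktop the shaft lies level, its axis 18 mm up. May be absent (None)
- bobB (a point): centre of the bob's end face of spindleB, 74 mm from its origin along its x
- spindleC: loose measuring spindle, 134 mm long, about 0.2 kg: steel shaft 12 mm thick, 88 long; at one end a steel bob (cylinder 36 across, 30 long), at the other a blue square coupling (36 x 36, 16 long). Origin: middle of the shaft, near the centre of mass; x along it towards the bob. On the worktop the shaft lies level, its axis 18 mm up. May be absent (None)
- bobC (a point): centre of the bob's end face of spindleC, 74 mm from its origin along its x
- spindleD: loose measuring spindle, 134 mm long, about 0.2 kg: steel shaft 12 mm thick, 88 long; at one end a steel bob (cylinder 36 across, 30 long), at the other a blue square coupling (36 x 36, 16 long). Origin: middle of the shaft, near the centre of mass; x along it towards the bob. On the worktop the shaft lies level, its axis 18 mm up. May be absent (None)
- bobD (a point): centre of the bob's end face of spindleD, 74 mm from its origin along its x
- wash_bottle: bystander: white squeeze bottle with a red cap and bent spout, 196 mm high, right of the case; origin under its middle, z up. Leave standing
- jar: bystander: sample jar with a red cap, 62 mm across, 98 mm high; origin under its middle, z up. Leave standing
- jar_black: bystander: sample jar with a black cap, 56 mm across, 82 mm high; origin under its middle, z up. Leave standing
There are look-alikes about, which are no part of the job. Leave any brown or turquoise look-alike of the spindleB alone.

How it is judged:
On the way, in this order (a step that is already met when the one before it is completed fails the run):
1. the latch lever is swung down, with the lid still shut (value of joint latch above 0.8 rad and value of joint lid below 0.1 rad), for 0.2 s.
2. the lid stands open (value of joint lid above 1.4 rad), for 0.2 s.
3. every spindle lies in its notches, released, with the lid still open (value of joint lid above 1.4 rad and ((distance between spindleA and slot1 below 0.013 m and y of spindleA in the frame of slot1 between -0.005 and 0.005 m) or (distance between spindleA and slot2 below 0.013 m and y of spindleA in the frame of slot2 between -0.005 and 0.005 m) or (distance between spindleA and slot3 below 0.013 m and y of spindleA in the frame of slot3 between -0.005 and 0.005 m) or (distance between spindleA and slot4 below 0.013 m and y of spindleA in the frame of slot4 between -0.005 and 0.005 m)) and z of spindleA in the frame of slot1 between -0.004 and 0.004 m and angle between the x axis of each of spindleA, spindleB, spindleC, spindleD and the x axis of case, either way round below 0.06 rad and x of each of bobA, bobB, bobC, bobD in the frame of case above 0.03 m and ((distance between spindleB and slot1 below 0.013 m and y of spindleB in the frame of slot1 between -0.005 and 0.005 m) or (distance between spindleB and slot2 below 0.013 m and y of spindleB in the frame of slot2 between -0.005 and 0.005 m) or (distance between spindleB and slot3 below 0.013 m and y of spindleB in the frame of slot3 between -0.005 and 0.005 m) or (distance between spindleB and slot4 below 0.013 m and y of spindleB in the frame of slot4 between -0.005 and 0.005 m)) and z of spindleB in the frame of slot1 between -0.004 and 0.004 m and ((distance between spindleC and slot1 below 0.013 m and y of spindleC in the frame of slot1 between -0.005 and 0.005 m) or (distance between spindleC and slot2 below 0.013 m and y of spindleC in the frame of slot2 between -0.005 and 0.005 m) or (distance between spindleC and slot3 below 0.013 m and y of spindleC in the frame of slot3 between -0.005 and 0.005 m) or (distance between spindleC and slot4 below 0.013 m and y of spindleC in the frame of slot4 between -0.005 and 0.005 m)) and z of spindleC in the frame of slot1 between -0.004 and 0.004 m and ((distance between spindleD and slot1 below 0.013 m and y of spindleD in the frame of slot1 between -0.005 and 0.005 m) or (distance between spindleD and slot2 below 0.013 m and y of spindleD in the frame of slot2 between -0.005 and 0.005 m) or (distance between spindleD and slot3 below 0.013 m and y of spindleD in the frame of slot3 between -0.005 and 0.005 m) or (distance between spindleD and slot4 below 0.013 m and y of spindleD in the frame of slot4 between -0.005 and 0.005 m)) and z of spindleD in the frame of slot1 between -0.004 and 0.004 m and contact force between each of spindleA, spindleB, spindleC, spindleD and the fingers below 0.1 N and linear speed of each of spindleA, spindleB, spindleC, spindleD below 0.03 m/s), for 0.3 s.
4. the lid is shut, with the latch still down (value of joint lid below 0.06 rad and value of joint latch above 0.5 rad), for 0.2 s.
At the end, for the whole second after the job is handed in: Each spindle present rests in a notch pair: mid-shaft within 13 mm of the pair's point, 5 mm sideways, 4 mm in height, level and square to the rails within 0.06 rad, bob to the hinge side; lid shut (below 0.06 rad), latch lever up (below 0.15 rad) (((distance between spindleA and slot1 below 0.013 m and y of spindleA in the frame of slot1 between -0.005 and 0.005 m) or (distance between spindleA and slot2 below 0.013 m and y of spindleA in the frame of slot2 between -0.005 and 0.005 m) or (distance between spindleA and slot3 below 0.013 m and y of spindleA in the frame of slot3 between -0.005 and 0.005 m) or (distance between spindleA and slot4 below 0.013 m and y of spindleA in the frame of slot4 between -0.005 and 0.005 m)) and z of spindleA in the frame of slot1 between -0.004 and 0.004 m and angle between the x axis of each of spindleA, spindleB, spindleC, spindleD and the x axis of case, either way round below 0.06 rad and x of each of bobA, bobB, bobC, bobD in the frame of case above 0.03 m and ((distance between spindleB and slot1 below 0.013 m and y of spindleB in the frame of slot1 between -0.005 and 0.005 m) or (distance between spindleB and slot2 below 0.013 m and y of spindleB in the frame of slot2 between -0.005 and 0.005 m) or (distance between spindleB and slot3 below 0.013 m and y of spindleB in the frame of slot3 between -0.005 and 0.005 m) or (distance between spindleB and slot4 below 0.013 m and y of spindleB in the frame of slot4 between -0.005 and 0.005 m)) and z of spindleB in the frame of slot1 between -0.004 and 0.004 m and ((distance between spindleC and slot1 below 0.013 m and y of spindleC in the frame of slot1 between -0.005 and 0.005 m) or (distance between spindleC and slot2 below 0.013 m and y of spindleC in the frame of slot2 between -0.005 and 0.005 m) or (distance between spindleC and slot3 below 0.013 m and y of spindleC in the frame of slot3 between -0.005 and 0.005 m) or (distance between spindleC and slot4 below 0.013 m and y of spindleC in the frame of slot4 between -0.005 and 0.005 m)) and z of spindleC in the frame of slot1 between -0.004 and 0.004 m and ((distance between spindleD and slot1 below 0.013 m and y of spindleD in the frame of slot1 between -0.005 and 0.005 m) or (distance between spindleD and slot2 below 0.013 m and y of spindleD in the frame of slot2 between -0.005 and 0.005 m) or (distance between spindleD and slot3 below 0.013 m and y of spindleD in the frame of slot3 between -0.005 and 0.005 m) or (distance between spindleD and slot4 below 0.013 m and y of spindleD in the frame of slot4 between -0.005 and 0.005 m)) and z of spindleD in the frame of slot1 between -0.004 and 0.004 m and linear speed of each of spindleA, spindleB, spindleC, spindleD below 0.03 m/s and value of joint lid below 0.06 rad and value of joint latch below 0.15 rad); the robot touches nothing.
It fails at once if the lid is off its seat while the latch lever is up (value of joint lid above 0.12 rad and value of joint latch below 0.4 rad).
It fails at once if the wash bottle or a jar is knocked over (angle between any of wash_bottle, jar, jar_black's own z axis and vertical above 0.7 rad).
Of spindleA, spindleB, spindleC, spindleD only 2 to 4 are there at a start; the rules pass over those that are not, and their reading is None.
At some moment in a run one of spindleA, spindleB, spindleC, spindleD may be knocked a few centimetres aside while the robot is not near it.
Once in a run the grip may slacken for a moment while it holds something.
It also fails if it takes over 210 s, if anything falls off the work surface, if the arm or the gripper's body presses on something with over 40 N, if the wrist force passes 120 N, or if a joint passes its speed limit or range.

## Working session

There is one attempt and no reset: what is moved stays moved. The work goes in short steps, each a Python script; the robot and the scene stay as the last script left them, time stands still between calls to the robot, and variables do not carry over. Pictures are saved under pics/ and viewed, and the job is handed in when it is done.

```bash
ls -la; mkdir -p pics
python3 - <<'E'
from cell import *
import cv2
s=get_state();print(s)
for c in("top","side"):
    f=grab_frame(c);cv2.imwrite(f"pics/a_{c}.png",f["img"][:,:,::-1])
    print(c,f["fx"],f["fy"],f["cx"],f["cy"],f["cam_to_world"])
E
```

```text
total 12
drwxr-xr-x  3 agent agent 4096 Dec  7 15:40 .
drwxr-xr-x 23 root  root  4096 Dec  7 15:40 ..
drwxr-xr-x  2 agent agent 4096 Dec  7 15:40 pics
{'clock': 0.0, 'q': array([-1.44018528e+00,  3.26963895e-01, -1.93579478e-01,  1.05200211e+00,
       -1.02344149e-05,  1.43661292e+00]), 'joint_velocities': array([ 0.00052867,  0.00118938,  0.00187221, -0.00021895, -0.00018063,
        0.00126787]), 'tau': array([-4.64982634e-06, -4.43393898e+01,  2.62443638e+01,  1.54583825e-02,
       -2.10421513e-04,  4.56747301e-06]), 'position': array([ 0.14388135, -0.53024372,  0.23049261]), 'eef_rot': array([-2.49427536e+00,  1.90799705e+00,  1.94997712e-03]), 'contact_force': array([-0.08913064,  1.10916239,  0.0828142 ]), 'wrist_torque': array([-0.00898506,  0.00325418, -0.00749081]), 'finger_gap': 1.0018356875546321}
top 461.685100740342 461.685100740342 324.0869753153273 194.30923044122912 [[ 1.65765233e-02 -9.96604155e-01  8.06559135e-02  4.50107010e-01]
 [-9.99862425e-01 -1.64747271e-02  1.92746265e-03 -1.10885546e-01]
 [-5.92133117e-04 -8.06767679e-02 -9.96740141e-01  1.49367789e+00]
 [ 0.00000000e+00  0.00000000e+00  0.00000000e+00  1.00000000e+00]]
side 478.7555142232009 478.7555142232009 321.2621614531295 202.3036921273435 [[-0.98748715 -0.06899962  0.14180335  0.32264553]
 [-0.15739845  0.3757025  -0.91327617  1.405705  ]
 [ 0.00973983 -0.9241681  -0.38186182  0.71949075]
 [ 0.          0.          0.          1.        ]]
```

View pics/a_top.png

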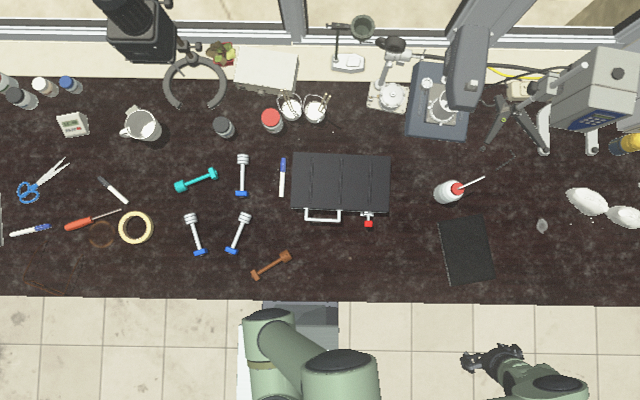

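View pics/a_side.png

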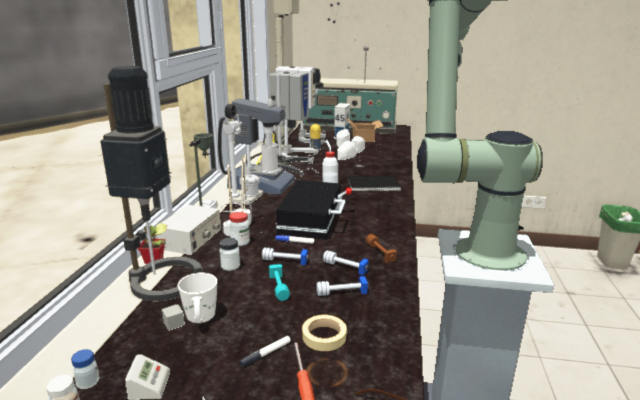

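The top view shows three blue-coupling spindles with bobs: (242,175), (194,234) and (238,233). There are two look-alikes to leave alone: turquoise at (195,180) and brown at (270,265). The case is at (341,183), its lid bar at (322,215) and the red latch grip at (368,222).

```bash
cat > h.py <<'E'
from cell import *
import numpy as np, cv2
from scipy.spatial.transform import Rotation as R
def unproj(f,px,z):
    M=f["cam_to_world"];d=M[:3,:3]@np.array([(px[0]-f["cx"])/f["fx"],(px[1]-f["cy"])/f["fy"],1.])
    return M[:3,3]+d*(z-M[2,3])/d[2]
def proj(f,P):
    M=f["cam_to_world"];p=M[:3,:3].T@(np.asarray(P)-M[:3,3])
    return np.array([f["fx"]*p[0]/p[2]+f["cx"],f["fy"]*p[1]/p[2]+f["cy"]])
def tri(obs):
    A=np.zeros((3,3));b=np.zeros(3)
    for f,px in obs:
        M=f["cam_to_world"];d=M[:3,:3]@np.array([(px[0]-f["cx"])/f["fx"],(px[1]-f["cy"])/f["fy"],1.]);d/=np.linalg.norm(d)
        P=np.eye(3)-np.outer(d,d);A+=P;b+=P@M[:3,3]
    return np.linalg.solve(A,b)
def crop(f,box,name,s=4):
    x0,y0,x1,y1=box
    im=cv2.resize(f["img"][y0:y1,x0:x1],None,fx=s,fy=s,interpolation=cv2.INTER_CUBIC)
    cv2.imwrite(name,im[:,:,::-1])
def down(yaw):
    "tool z down, tool x (jaw axis) along world yaw"
    c,s=np.cos(yaw),np.sin(yaw)
    return R.from_matrix(np.array([[c,s,0],[s,-c,0],[0,0,-1.]])).as_rotvec()
E
python3 - <<'E'
from h import *
F={c:grab_frame(c) for c in("top","side")}
crop(F["top"],(160,140,320,290),"pics/b_sp.png",5)
crop(F["top"],(270,130,410,240),"pics/b_case.png",5)
for n in("spindleA","bobA","lid_bar","latch_grip","case","jar","jar_black","wash_bottle"):
  for c in F:
    print(n,c,[(np.round(d["centre"],1).tolist(),round(d["score"],2)) for d in tip_of(c,n)])
for c in F:
  print(c,[(np.round(d["centre"],1).tolist(),round(d["score"],2),int(d["mask"].sum())) for d in silhouettes(c,"spindleB")])
print(get_state()["clock"])
E
```

```text
spindleA top [([236.8, 235.9], 0.84)]
spindleA side [([345.0, 263.0], 0.77), ([231.4, 266.1], 0.72), ([308.6, 217.7], 0.71), ([325.4, 258.1], 0.35)]
bobA top [([247.9, 212.6], 0.77)]
bobA side [([343.1, 280.7], 0.72), ([324.2, 260.1], 0.61)]
lid_bar top [([321.6, 219.8], 0.78), ([353.6, 184.4], 0.3)]
lid_bar side [([342.5, 204.9], 0.94)]
latch_grip top [([372.2, 222.4], 0.59)]
latch_grip side [([346.1, 192.9], 0.41), ([341.2, 206.5], 0.26)]
case top [([341.2, 181.5], 0.96)]
case side []
jar top [([274.3, 125.3], 0.84)]
jar side [([240.4, 243.0], 0.84), ([230.0, 266.1], 0.36)]
jar_black top [([227.8, 128.8], 0.84)]
jar_black side [([231.1, 265.9], 0.81)]
wash_bottle top [([449.0, 187.6], 0.85)]
wash_bottle side [([329.2, 186.1], 0.7)]
top [([195.7, 228.3], 0.8, 273), ([272.8, 263.2], 0.78, 212), ([186.0, 181.3], 0.61, 300)]
side [([278.7, 284.8], 0.94, 453), ([342.9, 285.8], 0.66, 359), ([380.1, 248.0], 0.6, 338)]
1.1
```

```bash
python3 -c "
import cv2
a=cv2.imread('pics/b_sp.png');print(a.shape)"
```

```text
(750, 800, 3)
```

View pics/b_sp.png

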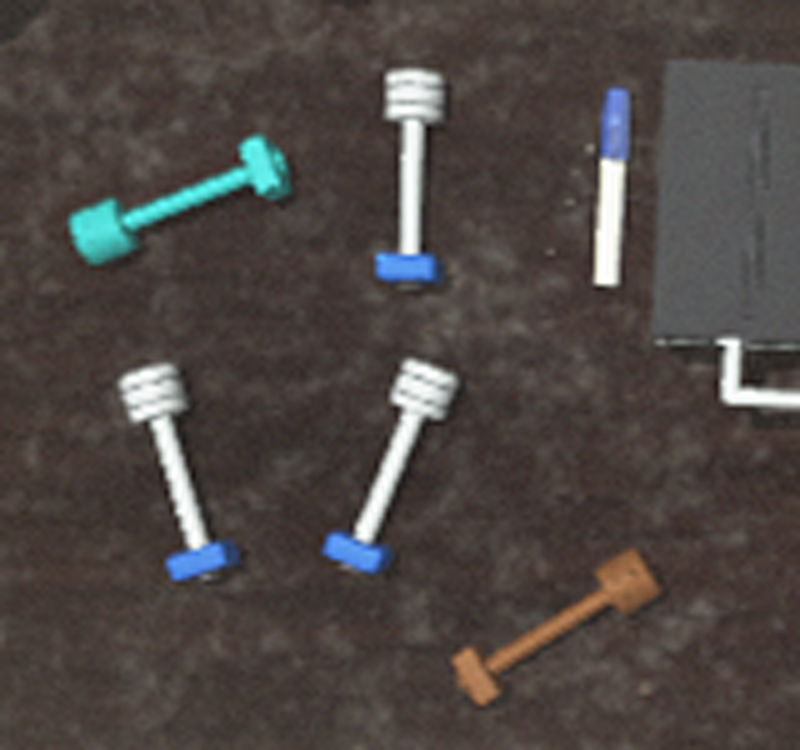

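View pics/b_case.png

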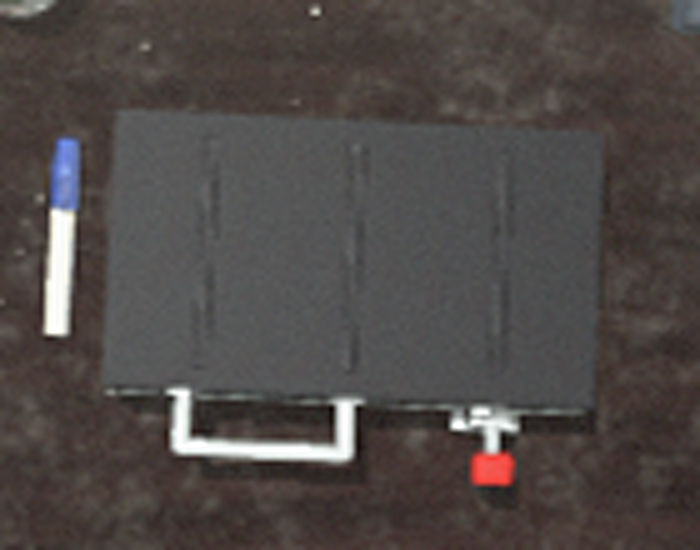

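The enlarged crop confirms the three steel spindles with blue couplings, each with its bob pointing up-image (+x). Turquoise and brown are the look-alikes. Next I work out the poses.

```bash
cat >> h.py <<'E'
def find_sp(f,zs=0.018):
    "blue couplings + steel bobs in top view -> list of (origin xy, yaw of x axis)"
    im=f["img"];hsv=cv2.cvtColor(im,cv2.COLOR_RGB2HSV)
    blue=((hsv[...,0]>100)&(hsv[...,0]<125)&(hsv[...,1]>120)&(hsv[...,2]>90)).astype(np.uint8)
    white=((hsv[...,1]<60)&(hsv[...,2]>120)).astype(np.uint8)
    n,l,st,c=cv2.connectedComponentsWithStats(blue|white,connectivity=8)
    out=[]
    for i in range(1,n):
        m=l==i;nb=(m&(blue>0)).sum();
        if not(120<st[i,4]<600 and nb>25): continue
        v,u=np.nonzero(m)
        pts=np.array([unproj(f,p,zs)[:2] for p in zip(u,v)])
        mu=pts.mean(0);w,V=np.linalg.eigh(np.cov(pts.T));ax=V[:,1]
        vb,ub=np.nonzero(m&(blue>0));b=np.array([unproj(f,p,zs)[:2] for p in zip(ub,vb)]).mean(0)
        if (b-mu)@ax>0: ax=-ax
        # shaft axis: columns with t between
        t=(pts-mu)@ax
        L=t.max()-t.min();mid=(t.max()+t.min())/2
        sel=np.abs(t-mid)<0.03; 
        sh=pts[sel]; msh=sh.mean(0)
        # shaft ellipse direction
        w2,V2=np.linalg.eigh(np.cov(sh.T));a2=V2[:,1]; a2=a2 if a2@ax>0 else -a2
        t2=(pts-msh)@a2
        ctr=msh+a2*((t2.max()+t2.min())/2)
        ctr=ctr-a2*0.007   # geometric middle is +7 mm towards bob from origin
        out.append(dict(px=c[i],org=ctr,yaw=np.arctan2(a2[1],a2[0]),L=L,n=st[i,4]))
    return out
def slim(o): return (np.round(o["px"],1).tolist(),np.round(o["org"],4).tolist(),round(float(o["yaw"]),3),round(float(o["L"]),3),int(o["n"]))
E
python3 - <<'E'
from h import *
f=grab_frame("top");s=grab_frame("side")
for o in find_sp(f): print(slim(o), proj(s,[*o["org"],.018]))
C=[(117,112),(603,132),(594,408),(105,390)]
P=np.array([unproj(f,(270+(u+.5)/5-.5,130+(v+.5)/5-.5),0.092)[:2] for u,v in C]) # back-left, back-right, front-right, front-left
print(P.round(4)); c=P.mean(0)
print("edges",[np.linalg.norm(P[i]-P[(i+1)%4]).round(4) for i in range(4)])
vy=(P[0]-P[1]+P[3]-P[2]);vx=(P[0]-P[3]+P[1]-P[2])
print(c,np.arctan2(-vy[0],vy[1]),np.arctan2(vx[1],vx[0]))
g=unproj(f,(270+492.5/5-.4,130+469/5-.4),0.09);b=unproj(f,(270+262/5-.4,130+450/5-.4),0.083);print("grip",g,"bar",b)
print(unproj(f,(449,187.6),0),unproj(f,(274,125),0),unproj(f,(228,129),0))
E
```

```text
([241.6, 173.4], [0.6223, 0.1583], -0.009, 0.133, 287) [286.1330313 254.8027858]
([40.0, 181.7], [0.5992, 0.8022], -0.865, 0.196, 441) [218.09360209 426.80621243]
([194.3, 233.1], [0.4293, 0.2995], 0.327, 0.139, 302) [344.20837552 285.72434686]
([238.0, 232.0], [0.4349, 0.1671], -0.364, 0.138, 296) [347.40166007 261.57768661]
[[ 0.6922 -0.0106]
 [ 0.6847 -0.3089]
 [ 0.5153 -0.3043]
 [ 0.5213 -0.0071]]
edges [np.float64(0.2984), np.float64(0.1695), np.float64(0.2973), np.float64(0.1709)]
[ 0.60338799 -0.15773419] -0.02268324364049761 -0.023940506039701392
grip [ 0.47734353 -0.24318438  0.09      ] bar [ 0.48672498 -0.10307278  0.083     ]
[ 0.59955092 -0.51344096  0.        ] [0.79671782 0.06035363 0.        ] [0.78089782 0.21106279 0.        ]
```

Case centre is about (0.604, -0.157) with yaw -0.023. The lid edges measure 298 x 170 mm, which agrees with the 300 x 170 given, and the bar and grip fall within 2 mm of prediction. Next I swing the latch.

```bash
cat >> h.py <<'E'
CC=np.array([0.6037,-0.1568]);CY=-0.0233
def cw(x,y,z):
    c,s=np.cos(CY),np.sin(CY);return np.array([CC[0]+c*x-s*y,CC[1]+s*x+c*y,z])
def latch_pt(a):
    p=np.arctan2(28,64)+a;return cw(-.095-.070*np.sin(p),-.090,.022+.070*np.cos(p))
def st(msg=""):
    s=get_state();print(msg,"t",round(s["clock"],1),"tcp",s["position"].round(3),"F",s["contact_force"].round(1),"gap",round(s["finger_gap"],3))
    return s
E
python3 - <<'E'
from h import *
for sg in(1,-1):
    r=down(CY+sg*np.pi/2); print(sg,ik(latch_pt(0)-[0,0,.019],r), ik(latch_pt(1.08)-[0,0,.019],r))
# tilt options at bar: tool dir (cos t,-sin t) t from horizontal; jaw along y
for deg in(0,15,30,45,60,75,90):
    t=np.radians(deg); z=np.array([np.cos(t)*np.cos(CY),np.cos(t)*np.sin(CY),-np.sin(t)])
    out=[]
    for sg in(1,-1):
        x=sg*np.array([-np.sin(CY),np.cos(CY),0]);y=np.cross(z,x)
        rv=R.from_matrix(np.c_[x,y,z]).as_rotvec()
        out.append([None if (q:=ik(cw(*p),rv)) is None else q.round(2).tolist() for p in((-.115,.05,.065),(.12,.05,.22))])
    print(deg,out)
E
```

```text
1 [-0.60879088  0.47094735 -0.44109864  0.65875034  0.         -0.58549088] [-0.65528554  0.50782436 -0.58680229  0.47616967  0.         -0.63198554]
-1 [-0.60879088  0.47094735 -0.44109864  0.65875034  0.          2.55610177] [-0.65528554  0.50782436 -0.58680229  0.47616967  0.          2.50960711]
0 [[None, None], [None, None]]
15 [[None, [-0.4, 0.58, -1.06, -1.36, 0.36, -0.1]], [None, [-0.4, 0.58, -1.06, -1.36, 0.36, 3.04]]]
30 [[None, [-0.38, 0.34, -0.9, -0.69, 0.3, -0.18]], [None, [-0.38, 0.34, -0.9, -0.69, 0.3, 2.96]]]
45 [[None, [-0.34, 0.28, -0.65, -0.12, 0.22, -0.23]], [None, [-0.34, 0.28, -0.65, -0.12, 0.22, 2.91]]]
60 [[[-0.5, 0.25, -1.08, -0.22, 0.23, -0.42], [-0.31, 0.34, -0.36, 0.37, 0.14, -0.25]], [[-0.5, 0.25, -1.08, -0.22, 0.23, 2.72], [-0.31, 0.34, -0.36, 0.37, 0.14, 2.89]]]
75 [[[-0.42, 0.29, -0.81, 0.23, 0.1, -0.38], [-0.28, 0.48, -0.02, 0.81, 0.07, -0.25]], [[-0.42, 0.29, -0.81, 0.23, 0.1, 2.76], [-0.28, 0.48, -0.02, 0.81, 0.07, 2.9]]]
90 [[[-0.36, 0.42, -0.54, 0.61, 0.0, -0.33], [-0.25, 0.69, 0.38, 1.26, 0.0, -0.23]], [[-0.36, 0.42, -0.54, 0.61, 0.0, 2.81], [-0.25, 0.69, 0.38, 1.26, 0.0, 2.91]]]
```

Run:
```python
from h import *
r=down(CY+np.pi/2); g=np.array([0,0,.019])
movep(latch_pt(0)-g+[0,0,.10],r)
move_l(latch_pt(0)-g,.15); st("at grip")
grab(25); s=st("gripped")
for a in np.linspace(.12,1.08,9):
    move_l(latch_pt(a)-g,.12)
    st(f"a={a:.2f}")
let_go(); st()
move_l(latch_pt(1.08)-g+[-.0,0,.16],.25)
f=grab_frame("top");crop(f,(270,130,430,250),"pics/c_top.png",5)
s=grab_frame("side");crop(s,(260,150,420,270),"pics/c_side.png",5)
```

```text
at grip t 3.8 tcp [ 0.479 -0.244  0.068] F [ 0.5  0.1 -0.2] gap 0.999
gripped t 4.4 tcp [ 0.478 -0.241  0.067] F [-1.5  7.4  7.4] gap 0.28
a=0.12 t 4.6 tcp [ 0.471 -0.241  0.064] F [0.4 7.2 3.5] gap 0.271
a=0.24 t 4.9 tcp [ 0.464 -0.241  0.059] F [1.8 7.5 2.1] gap 0.273
a=0.36 t 5.1 tcp [ 0.458 -0.241  0.053] F [1.7 6.1 1.1] gap 0.277
a=0.48 t 5.4 tcp [ 0.452 -0.241  0.047] F [2.  6.5 0.8] gap 0.275
a=0.60 t 5.6 tcp [ 0.447 -0.24   0.04 ] F [2.1 6.1 0.7] gap 0.276
a=0.72 t 5.9 tcp [ 0.443 -0.24   0.032] F [1.8 7.2 0.8] gap 0.277
a=0.84 t 6.1 tcp [ 0.44  -0.24   0.024] F [ 2.5  6.9 -0.2] gap 0.274
a=0.96 t 6.4 tcp [ 0.438 -0.24   0.016] F [1.1 7.  0.1] gap 0.271
a=1.08 t 6.6 tcp [ 0.437 -0.24   0.008] F [1.5 6.2 0.6] gap 0.272
 t 7.2 tcp [ 0.437 -0.243  0.009] F [-0.7  0.6 -0.1] gap 1.002
```

View pics/c_top.png

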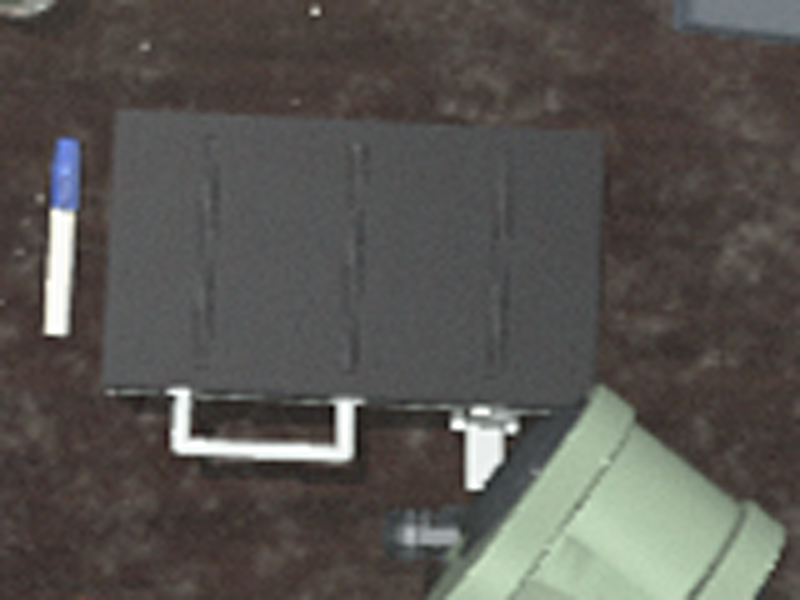

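View pics/c_side.png

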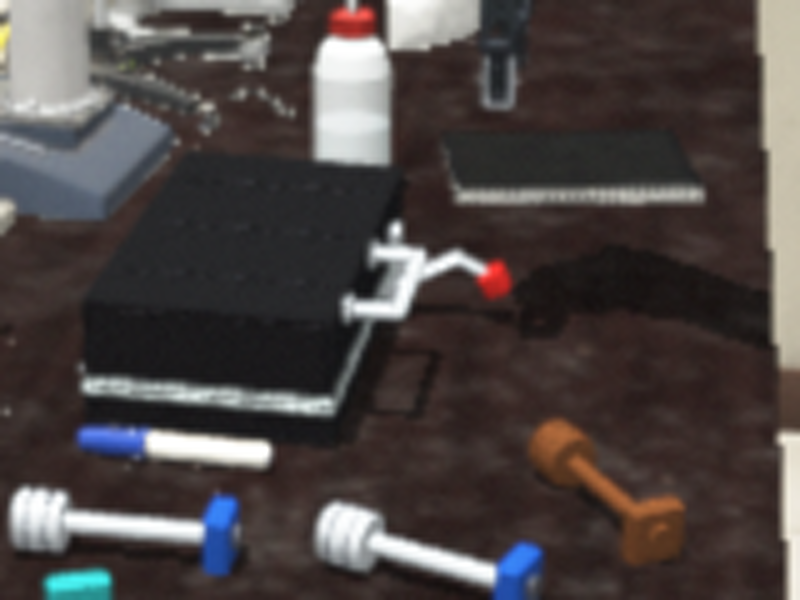

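The latch lever is down: the red grip now sits forward and low at side-crop (495,280). The lid is still shut. Next I open the lid.

```bash
sed -i 's/0.6037,-0.1568/0.6037,-0.1550/' h.py
cat >> h.py <<'E'
def tilt(deg):
    t=np.radians(deg);z=np.array([np.cos(t)*np.cos(CY),np.cos(t)*np.sin(CY),-np.sin(t)])
    x=np.array([-np.sin(CY),np.cos(CY),0]);return R.from_matrix(np.c_[x,np.cross(z,x),z]).as_rotvec()
A0=np.arctan2(50,-205)
def bar(th): return np.array([.085+.211*np.cos(A0-th),.030+.211*np.sin(A0-th)])
def open_pose(th,off=.016,d=.016):
    t=np.clip(np.degrees(th)+13.7,58,92);tr=np.radians(t);b=bar(th)
    p=b-off*np.array([np.sin(tr),np.cos(tr)])+d*np.array([np.cos(tr),-np.sin(tr)])
    return cw(p[0],.05,p[1]),tilt(t)
E
python3 - <<'E'
from h import *
for th in np.linspace(0,1.62,12):
    if ik(*open_pose(th)) is None: print("no ik",th)
print(ik(*open_pose(0,.05)))
E
```

```text
[-0.56751215  0.29353684 -1.21922068 -0.43290251  0.27792684 -0.47416212]
```

Run:
```python
from h import *
grab(20)
p,r=open_pose(0,.06)
movep(p+[-.03,0,.06],r); st("pre")
move_l(p,.2); 
k=move_l(open_pose(0,.012)[0],.05,until_force=3); s=st(f"contact {k}")
for th in np.linspace(.1,1.62,12):
    p,r=open_pose(th,.014)
    move_l(p,.18,rot=r); s=st(f"th {th:.2f}")
    if np.linalg.norm(s["contact_force"])>45: print("STOP");break
f=grab_frame("top");cv2.imwrite("pics/d_top.png",f["img"][:,:,::-1])
f=grab_frame("side");cv2.imwrite("pics/d_side.png",f["img"][:,:,::-1])
```

```text
pre t 9.9 tcp [ 0.414 -0.103  0.096] F [ 0.5 -0.8  1.8] gap 0.0
contact True t 11.2 tcp [ 0.48  -0.102  0.058] F [ 0.8  0.2 -1.2] gap 0.002
th 0.10 t 11.4 tcp [ 0.485 -0.101  0.078] F [-5.5  0.1  0.9] gap 0.001
th 0.24 t 11.8 tcp [ 0.498 -0.102  0.106] F [-2.3 -0.3  0.4] gap 0.001
th 0.38 t 12.1 tcp [ 0.515 -0.103  0.131] F [ 0.5  0.3 -0.1] gap 0.003
th 0.51 t 12.4 tcp [ 0.533 -0.104  0.153] F [-0.5  0.3 -0.3] gap 0.001
th 0.65 t 12.7 tcp [ 0.554 -0.104  0.173] F [-0.3 -0.3 -0.8] gap -0.003
th 0.79 t 13.0 tcp [ 0.577 -0.105  0.19 ] F [-0.6 -0.4 -0.4] gap 0.002
th 0.93 t 13.4 tcp [ 0.6   -0.105  0.203] F [-0.7 -0.3 -0.7] gap -0.004
th 1.07 t 13.7 tcp [ 0.625 -0.105  0.213] F [-0.1 -0.4 -0.2] gap -0.004
th 1.21 t 14.1 tcp [ 0.65  -0.106  0.22 ] F [-0.3  0.2 -0.6] gap 0.001
th 1.34 t 14.5 tcp [ 0.677 -0.107  0.224] F [ 0.3 -0.8  0.2] gap -0.002
th 1.48 t 14.8 tcp [ 0.706 -0.107  0.223] F [ 0.1 -0.2 -0.2] gap 0.001
th 1.62 t 15.1 tcp [ 0.734 -0.108  0.217] F [-0.4 -0.9 -0.7] gap 0.003
```

View pics/d_top.png

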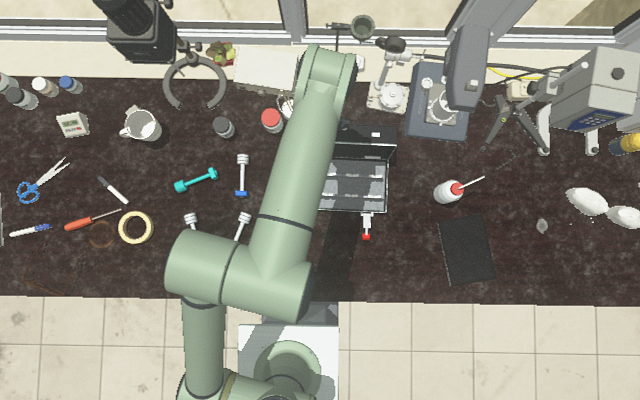

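View pics/d_side.png

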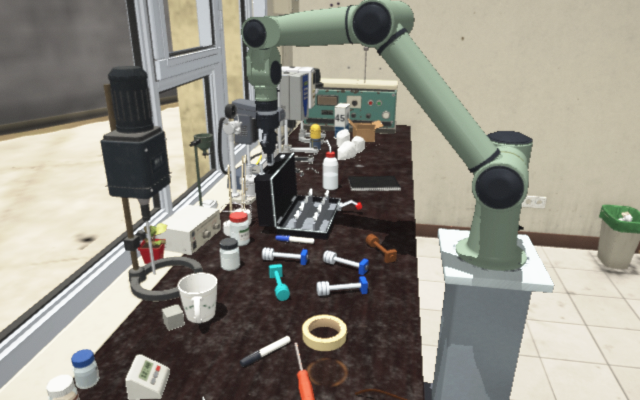

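The lid stands upright in the side view at (278,190). I retreat to get a clear look at the notches and the lid angle.

Run:
```python
from h import *
s=get_state();p=s["position"]
move_l(p+[-.08,0,.06],.3)
let_go()
movep([.40,.10,.25],down(CY+np.pi/2))
# step arm aside for view
f=grab_frame("top");crop(f,(270,100,430,250),"pics/e_top.png",5)
s=grab_frame("side");crop(s,(230,130,390,250),"pics/e_side.png",5)
for o in find_sp(f): print(slim(o))
# predicted notch tops
for y in(.108,.036,-.036,-.108):
  print([proj(f,cw(x,y,.059)).round(1).tolist() for x in(-.039,.025)])
st()
```

```text
([241.6, 173.3], [0.6223, 0.1583], -0.009, 0.133, 284)
([40.0, 181.8], [0.5992, 0.8022], -0.865, 0.196, 443)
[[304.2, 193.7], [305.1, 173.3]]
[[327.3, 194.6], [328.1, 174.2]]
[[350.4, 195.5], [351.1, 175.1]]
[[373.5, 196.4], [374.1, 176.0]]
 t 17.8 tcp [0.401 0.1   0.25 ] F [-0.5 -0.1  0. ] gap 0.996
```

View pics/e_top.png

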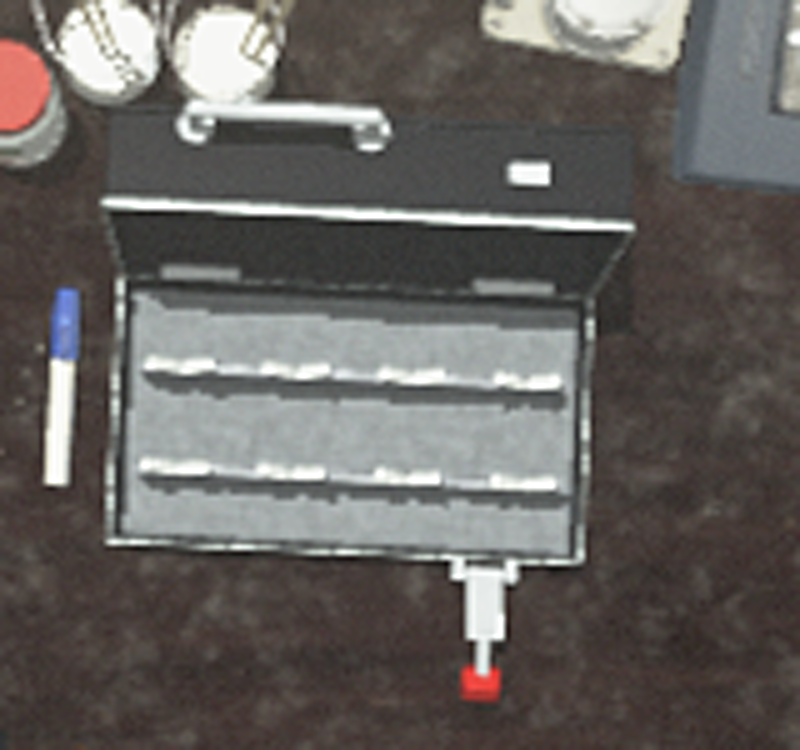

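View pics/e_side.png

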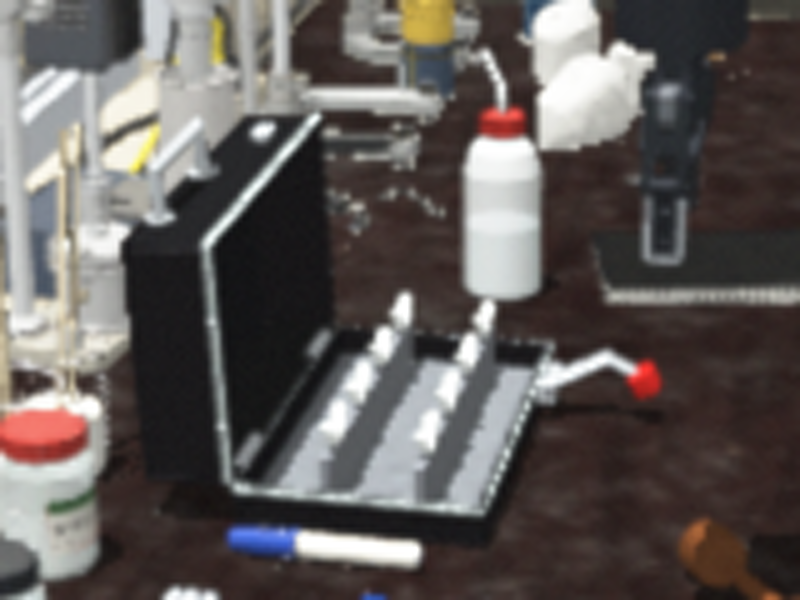

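All four notch pairs are clear. In the top crop the rear row is at y≈372 and the front row at y≈470, which puts case y at about -0.157. The lid sits past vertical and the jars are standing. I start with the first spindle.

```bash
sed -i 's/0.6037,-0.1550/0.6037,-0.1573/' h.py
cat >> h.py <<'E'
def pick(org,yaw):
    r=down(yaw+np.pi/2)
    movep([*org,.13],r)
    move_l([*org,.05],.25)
    k=move_l([*org,.003],.08,until_force=8)
    s=st(f"down {k}"); grab(60); s=st("grab")
    move_l([*s["position"][:2],.15],.2); s=st("lift"); return s["finger_gap"]
def place(n,dx=0.,dy=0.):
    y={1:.108,2:.036,3:-.036,4:-.108}[n]; r=down(CY+np.pi/2); p=cw(-.007+dx,y+dy,0)
    movep(p+[0,0,.15],r); s=st("over")
    if s["finger_gap"]<.05: print("LOST");return
    k=move_l(p+[0,0,.065],.2)
    k=move_l(p+[0,0,.040],.04,until_force=5); st(f"placed {k}")
    let_go(); move_l(p+[0,0,.17],.25); st("up")
def park(): movep([.144,-.531,.231],np.array([-2.494,1.908,.002]))
E
python3 - <<'E'
from h import *
f=grab_frame("top")
for th in (1.5,1.55,1.6,1.65,1.7,1.75): b=bar(th);print(th,proj(f,cw(b[0],.05,b[1])).round(1))
o=[o for o in find_sp(f) if abs(o["px"][0]-241.6)<4][0]
print(slim(o))
g=pick(o["org"],o["yaw"])
f=grab_frame("top");cv2.imwrite("pics/f_top.png",f["img"][:,:,::-1]);f=grab_frame("side");crop(f,(200,130,400,280),"pics/f_side.png",4)
E
```

```text
1.5 [325.7 131.7]
1.55 [325.9 128.1]
1.6 [326.  124.7]
1.65 [326.2 121.4]
1.7 [326.3 118.2]
1.75 [326.4 115.1]
([241.6, 173.5], [0.6223, 0.1583], -0.009, 0.133, 285)
down False t 20.1 tcp [0.622 0.158 0.003] F [ 0.8 -0.3 -0.2] gap 0.999
grab t 20.7 tcp [0.622 0.158 0.003] F [-0.6  1.   2.2] gap 0.113
lift t 21.6 tcp [0.621 0.158 0.149] F [-0.1  0.4 -2.5] gap 0.119
```

View pics/f_side.png

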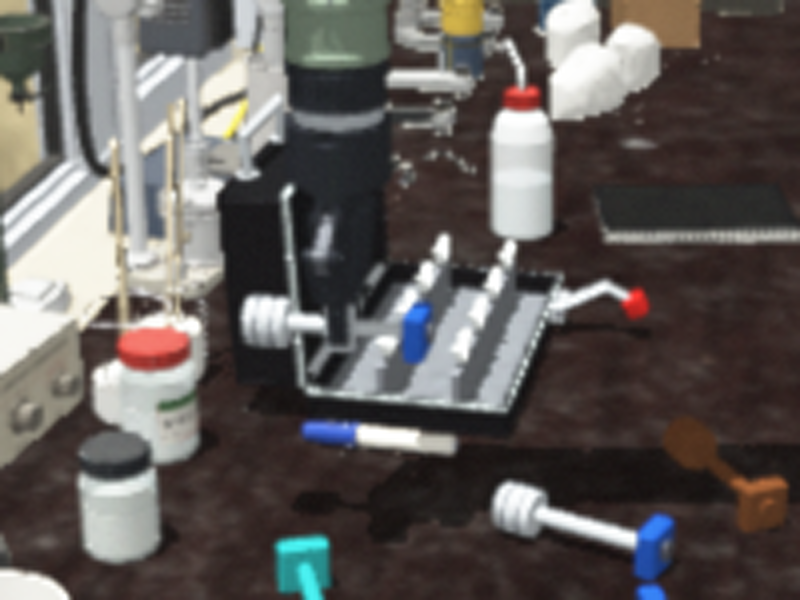

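The spindle is held level at mid-shaft, shown at side-crop (345,325). The lid is at about 1.64 rad. I approach the slot from the front so the bob stays clear of the lid.

```bash
python3 - <<'E'
s=open('h.py').read()
s=s.replace("""    movep(p+[0,0,.15],r); s=st("over")""","""    c=get_state()["position"]
    if c[0]>.56: move_l([.56,c[1],.16],.25)
    movep(p+[-.04,0,.16],r); move_l(p+[0,0,.15],.2); s=st("over")""")
open('h.py','w').write(s)
E
python3 - <<'E'
from h import *
place(1)
move_l([.45,-.05,.25],.3)
park()
f=grab_frame("top");crop(f,(160,100,400,280),"pics/g_top.png",3);crop(f,(280,140,400,220),"pics/g_top2.png",6);s=grab_frame("side");crop(s,(240,140,400,260),"pics/g_side.png",5)
for o in find_sp(f): print(slim(o))
st()
E
```

```text
over t 23.3 tcp [ 0.6   -0.047  0.149] F [-0.4 -0.2 -2. ] gap 0.111
placed True t 24.4 tcp [ 0.6   -0.048  0.046] F [ 1.9  2.3 -0.9] gap 0.119
up t 25.8 tcp [ 0.599 -0.049  0.17 ] F [-0.6 -0.4 -1. ] gap 0.997
([40.0, 181.8], [0.5992, 0.8022], -0.865, 0.196, 445)
([194.3, 233.2], [0.4293, 0.2995], 0.327, 0.139, 304)
([238.1, 231.9], [0.4352, 0.167], -0.365, 0.138, 299)
 t 28.6 tcp [ 0.145 -0.531  0.231] F [ 1.   0.2 -0.6] gap 0.998
```

View pics/g_top2.png

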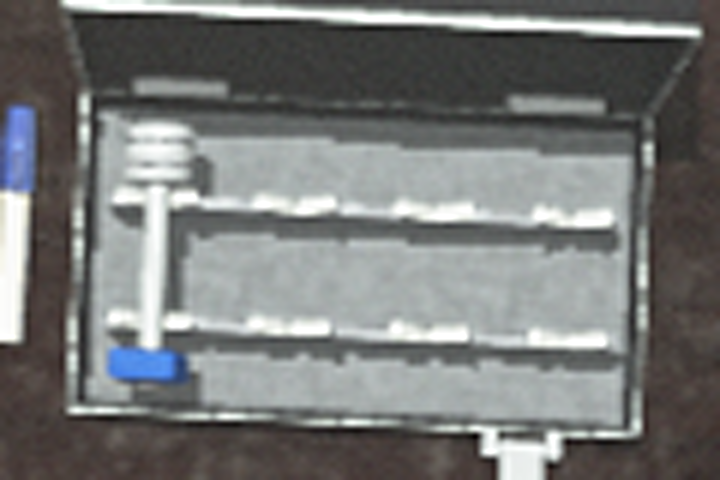

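View pics/g_side.png

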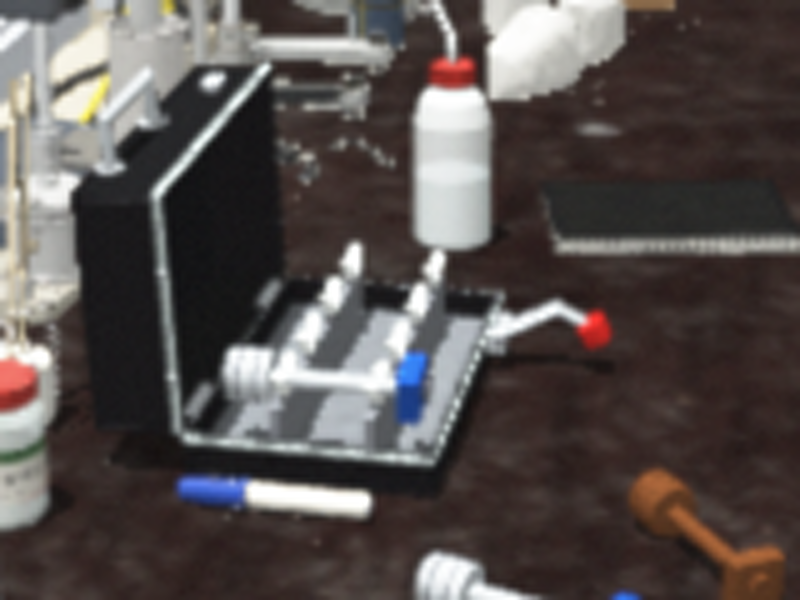

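Spindle one is seated square in notch pair 1, with its bob at crop (160,150) on the hinge side. Next are the other two, and I check for a knock before each pick.

Run:
```python
from h import *
f=grab_frame("top");O=[o for o in find_sp(f) if o["L"]<.15]
for o in O: print(slim(o))
o=max(O,key=lambda o:o["px"][0])
if pick(o["org"],o["yaw"])>.05:
    place(2)
    move_l([.45,-.12,.25],.3)
park()
f=grab_frame("top");crop(f,(160,100,400,280),"pics/i_top.png",3);crop(f,(280,140,400,220),"pics/i_top2.png",6);s=grab_frame("side");crop(s,(240,140,400,260),"pics/i_side.png",5)
for o in find_sp(f): print(slim(o))
st()
```

```text
([194.3, 233.1], [0.4293, 0.2995], 0.327, 0.139, 303)
([238.1, 231.9], [0.435, 0.1671], -0.356, 0.138, 296)
down False t 32.6 tcp [0.435 0.167 0.003] F [ 1.2  0.1 -0.1] gap 0.997
grab t 33.2 tcp [0.435 0.167 0.003] F [-1.4  0.8  3.5] gap 0.114
lift t 34.1 tcp [0.434 0.167 0.149] F [-0.3  0.7 -3.2] gap 0.114
over t 35.7 tcp [ 0.598 -0.119  0.149] F [ 0.5  0.4 -2.7] gap 0.116
placed True t 36.7 tcp [ 0.598 -0.12   0.046] F [ 2.   1.4 -0.8] gap 0.117
up t 38.1 tcp [ 0.597 -0.121  0.17 ] F [-0.6 -0.6 -0.8] gap 0.999
([40.0, 181.7], [0.5992, 0.8022], -0.865, 0.196, 442)
([194.3, 233.2], [0.4293, 0.2995], 0.327, 0.139, 302)
 t 40.8 tcp [ 0.145 -0.531  0.231] F [0.4 0.6 0.1] gap 0.998
```

View pics/i_top2.png

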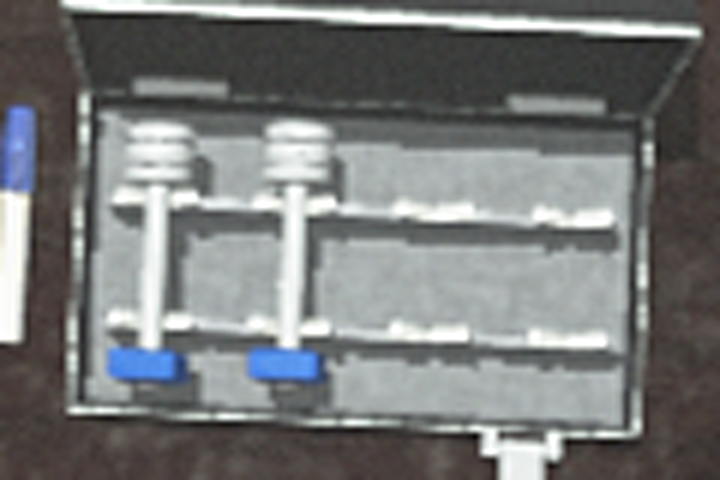

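View pics/i_side.png

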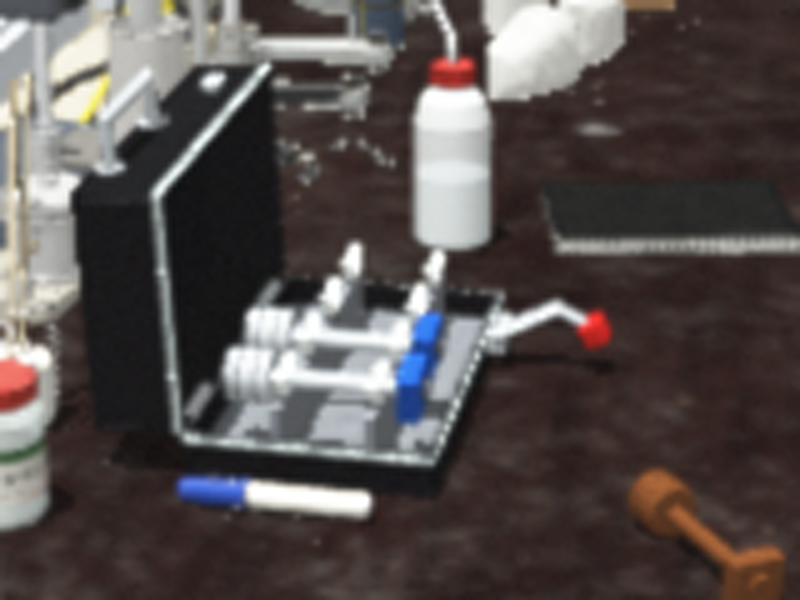

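Two spindles are seated square in pairs 1 and 2. Next is the third.

Run:
```python
from h import *
f=grab_frame("top");O=[o for o in find_sp(f) if o["L"]<.15]
for o in O: print(slim(o))
o=O[0]
if pick(o["org"],o["yaw"])>.05:
    place(3)
    move_l([.45,-.17,.25],.3)
park()
f=grab_frame("top");cv2.imwrite("pics/j_full.png",f["img"][:,:,::-1]);crop(f,(280,140,400,220),"pics/j_top2.png",6);s=grab_frame("side");crop(s,(240,140,400,260),"pics/j_side.png",5)
for o in find_sp(f): print(slim(o))
st()
```

```text
([194.2, 233.0], [0.4293, 0.2995], 0.327, 0.139, 301)
down False t 45.1 tcp [0.43  0.3   0.003] F [ 0.7  0.5 -0. ] gap 0.997
grab t 45.8 tcp [0.429 0.3   0.003] F [-0.5  0.9  2.9] gap 0.118
lift t 46.7 tcp [0.428 0.299 0.149] F [-0.8 -0.2 -2.5] gap 0.114
over t 48.9 tcp [ 0.596 -0.192  0.149] F [-0.6 -0.4 -2.9] gap 0.112
placed True t 50.0 tcp [ 0.596 -0.192  0.046] F [ 2.   0.9 -0. ] gap 0.111
up t 51.3 tcp [ 0.596 -0.193  0.17 ] F [-0.4 -0.2 -0.8] gap 0.997
([40.0, 181.8], [0.5985, 0.8028], -0.858, 0.198, 442)
 t 53.9 tcp [ 0.145 -0.531  0.231] F [-0.  -0.1 -0.5] gap 0.999
```

View pics/j_top2.png

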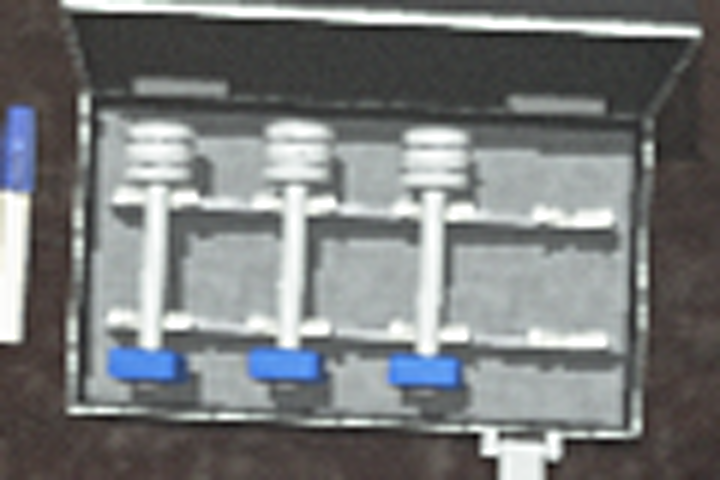

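View pics/j_side.png

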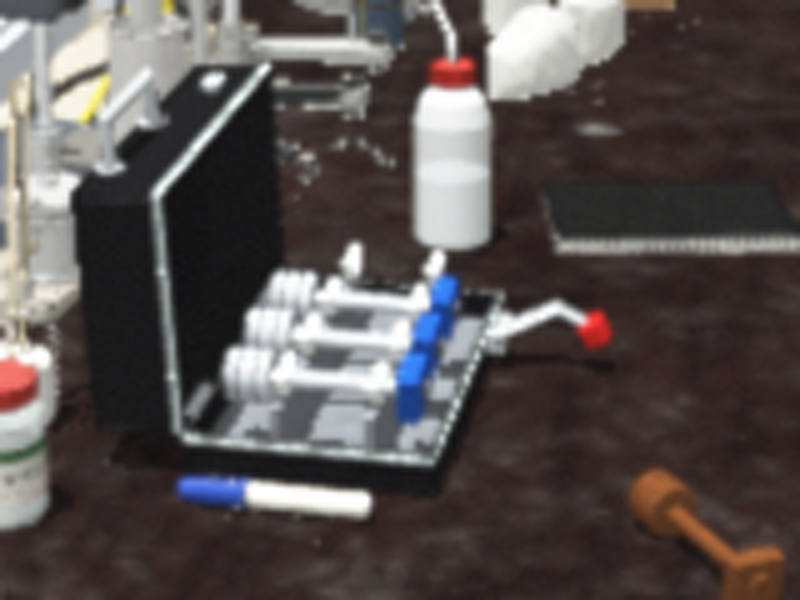

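View pics/j_full.png

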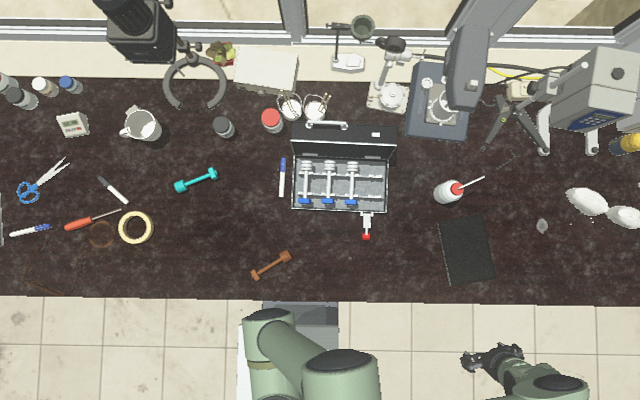

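All three spindles are seated square with bobs at the hinge side, none is left on the worktop, and the bystanders are standing. I check the seating numerically and whether the closing path is reachable.

```bash
cat >> h.py <<'E'
def close_pose(th,off=.014,d=.012):
    t=np.clip(np.degrees(th)+13.7,60,68);tr=np.radians(t);b=bar(th)
    p=b+off*np.array([np.sin(tr),np.cos(tr)])+d*np.array([np.cos(tr),-np.sin(tr)])
    return cw(p[0],.05,p[1]),tilt(t)
E
python3 - <<'E'
from h import *
f=grab_frame("top")
for y,ob in((.108,[(160,122),(147,382)]),(.036,[(299,121),(287,382)]),(-.036,[(437,128),(426,387)])):
    for x,o in zip((.067,-.067),ob):
        e=cw(x+(.007 if x>0 else -.007)*0,y,0)
        pz=proj(f,[*e[:2],.077 if 1 else 0]); q=(280+o[0]/6-.4,140+o[1]/6-.4); w=unproj(f,q,.077)
        print("case",y,x,"pred",pz.round(1),"obs",np.round(q,1),"diff mm",((w-e)[:2]*1000).round(1))
print("beakers",unproj(f,(290,108),.05),unproj(f,(315,108),.05))
for th in (1.68,1.5,1.2,.9,.6,.3,0): print(th,close_pose(th,.03)[0].round(3),ik(*close_pose(th,.03)) is not None,ik(*close_pose(th)) is not None)
p,r=close_pose(1.66,.035);print(ik(p,r),ik(p+[0,0,.08],r))
st()
E
```

```text
case 0.108 0.067 pred [306.2 159.1] obs [306.3 159.9] diff mm [-2.6 -0.3]
case 0.108 -0.067 pred [304.3 202.3] obs [304.1 203.3] diff mm [-3.1  0.6]
case 0.036 0.067 pred [329.4 160. ] obs [329.4 159.8] diff mm [ 0.8 -0.1]
case 0.036 -0.067 pred [327.7 203.2] obs [327.4 203.3] diff mm [-0.3  0.9]
case -0.036 0.067 pred [352.6 160.9] obs [352.4 160.9] diff mm [0.  0.7]
case -0.036 -0.067 pred [351.1 204.1] obs [350.6 204.1] diff mm [0.  1.6]
beakers [0.84093728 0.0050494  0.05      ] [ 0.8422446  -0.07457941  0.05      ]
1.68 [ 0.794 -0.112  0.228] True True
1.5 [ 0.758 -0.111  0.238] True True
1.2 [ 0.694 -0.109  0.239] True True
0.9 [ 0.634 -0.108  0.223] True True
0.6 [ 0.581 -0.107  0.192] True True
0.3 [ 0.541 -0.106  0.143] True True
0 [ 0.517 -0.105  0.085] True True
[-0.26571539  0.52592258  0.03981896  0.71091732  0.09004523 -0.22537724] [-0.26571539  0.4901111   0.1844452   0.89135503  0.09004523 -0.22537724]
 t 53.9 tcp [ 0.145 -0.531  0.231] F [-0.   0.4 -0.1] gap 1.001
```

Seating agrees within about 3 mm on every spindle. Now I close the lid.

```bash
sed -i 's/return cw(p\[0\],.05,p\[1\]),tilt(t)/return cw(p[0],BY,p[1]),tilt(t)/; s/^A0=/BY=.05\nA0=/' h.py
python3 - <<'E'
import h
from h import *
h.BY=.03
grab(20)
p,r=close_pose(1.66,.035);zd=R.from_rotvec(r).as_matrix()[:,2]
movep([.45,-.15,.33],r)
movep(p-.10*zd,r); st("pre")
move_l(p,.2); st("in")
for th in np.linspace(1.6,0.02,14):
    p,r=close_pose(th,d=.012 if th>.3 else .006)
    move_l(p,.16,rot=r); s=st(f"th {th:.2f}")
    if np.linalg.norm(s["contact_force"])>45: print("STOP");break
f=grab_frame("top");cv2.imwrite("pics/k_top.png",f["img"][:,:,::-1])
f=grab_frame("side");crop(f,(220,90,420,240),"pics/k_side.png",4)
E
```

```text
pre t 57.6 tcp [ 0.756 -0.132  0.325] F [-0.4 -0.2 -0.8] gap 0.001
in t 58.3 tcp [ 0.794 -0.132  0.233] F [-0.3 -0.3  1. ] gap -0.001
th 1.60 t 58.6 tcp [ 0.763 -0.132  0.231] F [ 0.2 -0.7  0.4] gap -0.001
th 1.48 t 59.0 tcp [ 0.739 -0.131  0.235] F [ 1.7 -0.5  3. ] gap 0.001
th 1.36 t 59.3 tcp [ 0.712 -0.13   0.235] F [ 0.9 -0.6  1.4] gap 0.002
th 1.24 t 59.6 tcp [ 0.686 -0.129  0.233] F [ 0.5 -0.   0.7] gap 0.002
th 1.11 t 59.9 tcp [ 0.661 -0.129  0.23 ] F [ 0.1 -0.1  0.2] gap -0.002
th 0.99 t 60.2 tcp [ 0.637 -0.128  0.223] F [-0.8 -0.4 -0.9] gap 0.002
th 0.87 t 60.5 tcp [ 0.613 -0.128  0.214] F [-0.7  0.6 -0.8] gap 0.006
th 0.75 t 60.8 tcp [ 0.592 -0.127  0.203] F [-0.7  0.4  0. ] gap 0.001
th 0.63 t 61.1 tcp [ 0.572 -0.127  0.188] F [0.7 0.6 0.5] gap -0.004
th 0.51 t 61.4 tcp [ 0.553 -0.126  0.17 ] F [ 0.6 -1.1  0.3] gap -0.002
th 0.38 t 61.7 tcp [ 0.536 -0.126  0.15 ] F [ 0.5 -0.9 -0.6] gap 0.001
th 0.26 t 62.0 tcp [ 0.52  -0.125  0.134] F [-0.  -0.7 -0.3] gap -0.001
th 0.14 t 62.3 tcp [ 0.509 -0.125  0.11 ] F [-0.2 -1.3  0.7] gap 0.002
th 0.02 t 62.6 tcp [ 0.501 -0.125  0.086] F [ 0.2  0.7 -0.1] gap -0.001
```

View pics/k_side.png

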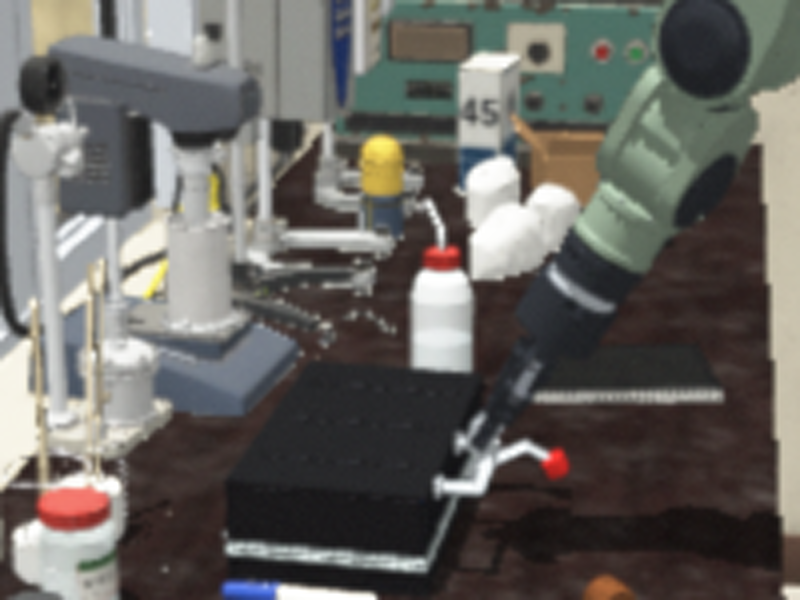

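The lid is down, with the bar at side-crop (475,480) and the tip behind it. I retreat and press the lid top to make sure it is fully shut.

Run:
```python
from h import *
s=get_state();zd=R.from_rotvec(s["eef_rot"]).as_matrix()[:,2]
move_l(s["position"]-.10*zd,.25)
r=down(CY+np.pi/2)
p=cw(-.06,-.0,0)
movep(p+[0,0,.16],r)
k=move_l(p+[0,0,.080],.04,until_force=15); st(f"press {k}")
move_l(p+[0,0,.20],.25)
movep([.40,-.45,.25],r)
park()
f=grab_frame("top");crop(f,(270,130,430,250),"pics/l_top.png",5);s=grab_frame("side");crop(s,(240,140,400,260),"pics/l_side.png",5)
b=proj(f,cw(-.12,.05,.08));print("bar pred top",b, proj(s,cw(-.12,.05,.08)))
for th in(0,.05,.1):
  print(th,[proj(s,cw(.085+.17/.211*0-.170*np.cos(th)+.062*np.sin(th)*1,yy,.03+.170*np.sin(th)+.062*np.cos(th))).round(1).tolist() for yy in(.15,-.15)])
st()
```

```text
press True t 65.5 tcp [ 0.544 -0.156  0.092] F [-0.8  0.9  7.3] gap 0.004
bar pred top [322.46733414 220.23161966] [341.9820919 205.9114323]
0 [[327.1, 213.4], [340.4, 182.4]]
0.05 [[326.1, 210.9], [339.6, 180.2]]
0.1 [[325.0, 208.5], [338.7, 178.1]]
 t 69.5 tcp [ 0.144 -0.531  0.231] F [ 0.4 -0.4 -0. ] gap -0.0
```

View pics/l_side.png

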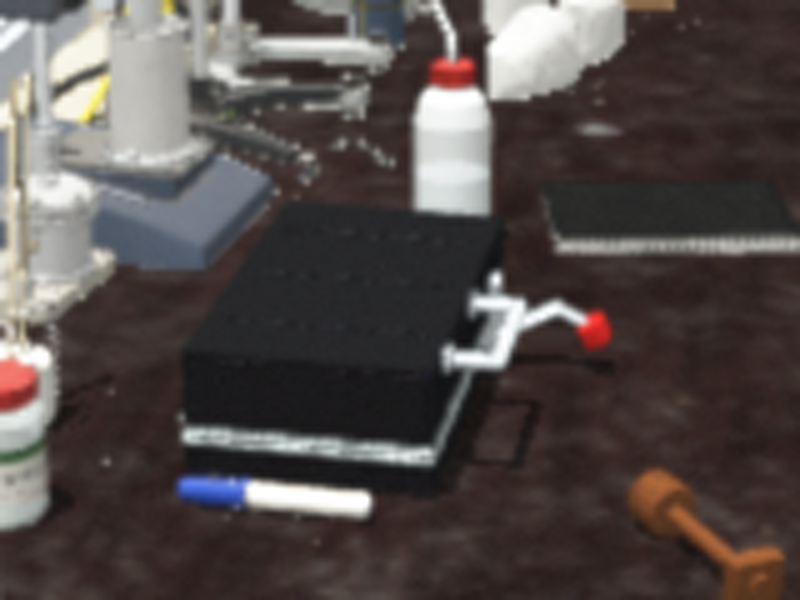

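View pics/l_top.png

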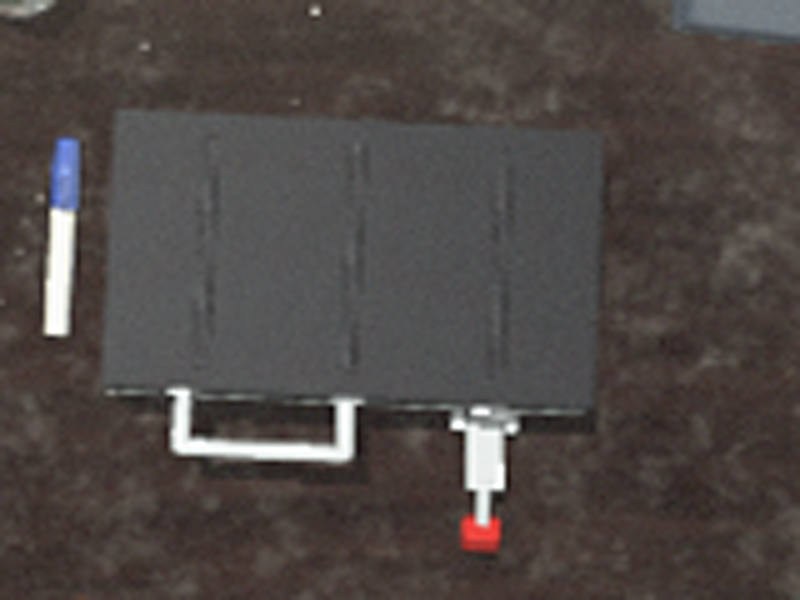

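The lid is shut. The top view is identical to the start, and the press stopped at z = 0.092 as expected. Next I swing the latch up.

Run:
```python
from h import *
r=down(CY+np.pi/2); g=np.array([0,-.003,.019])
let_go()
movep(latch_pt(1.08)-g+[0,0,.12],r)
move_l(latch_pt(1.08)-g,.15); st("at grip")
grab(25); s=st("gripped")
for a in list(np.linspace(.96,0.0,9)):
    move_l(latch_pt(a)-g,.12)
st("top")
let_go(); move_l(latch_pt(0)-g+[0,0,.13],.25)
movep([.40,-.45,.25],r); park()
f=grab_frame("top");crop(f,(270,130,430,250),"pics/m_top.png",5);cv2.imwrite("pics/m_full.png",f["img"][:,:,::-1]);s=grab_frame("side");crop(s,(220,120,400,255),"pics/m_side.png",4)
for a in(0,.1,.15,.3): print(a,proj(f,latch_pt(a)).round(1),proj(s,latch_pt(a)).round(1))
st()
```

```text
at grip t 73.0 tcp [ 0.437 -0.241  0.009] F [-0.6  0.  -0.4] gap 0.996
gripped t 73.6 tcp [ 0.437 -0.24   0.009] F [0.8 1.5 2.2] gap 0.275
top t 75.9 tcp [ 0.479 -0.241  0.067] F [-2.3  3.2  3. ] gap 0.275
0 [368.4 223. ] [348.2 190. ]
0.1 [368.2 225.1] [349.8 190.9]
0.15 [368.1 226.1] [350.6 191.5]
0.3 [367.9 228.9] [352.8 193.2]
 t 80.2 tcp [ 0.144 -0.531  0.231] F [-0.1  0.5 -0.2] gap 1.0
```

View pics/m_top.png

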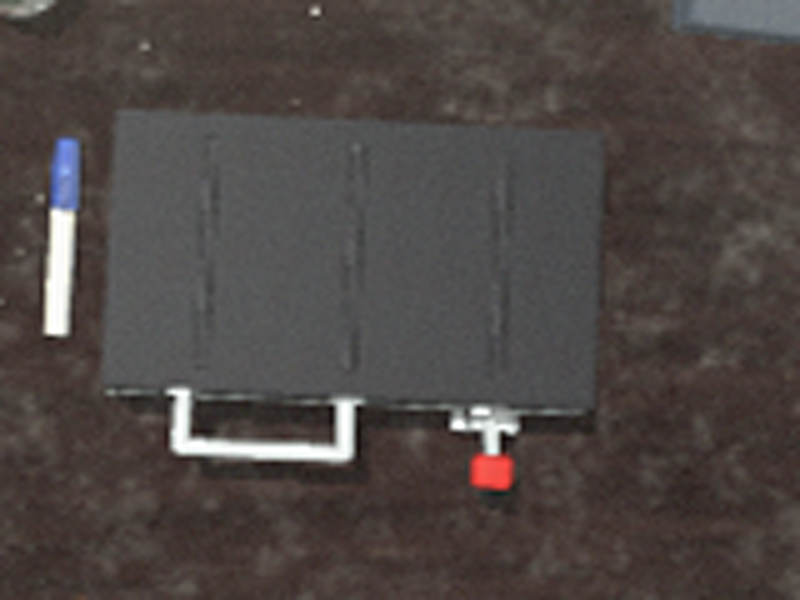

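View pics/m_side.png

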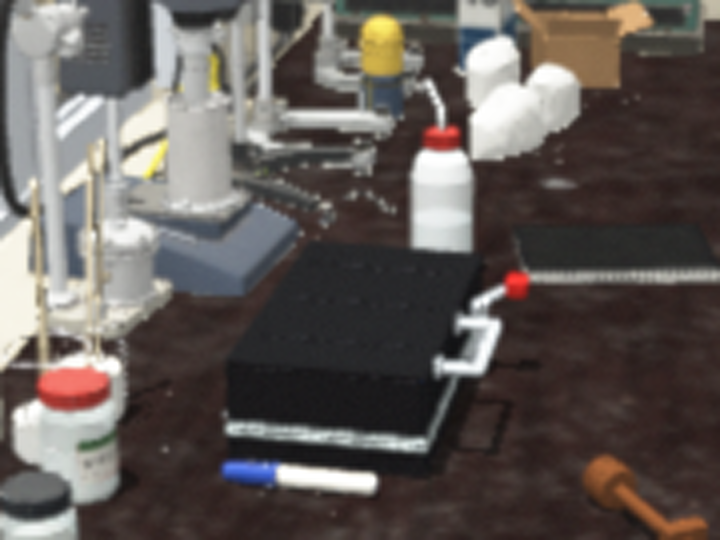

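View pics/m_full.png

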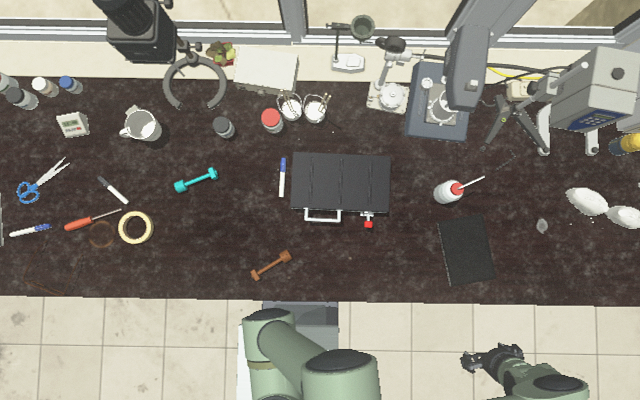

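The latch is up, about 0.04 rad off its starting picture. I give the grip a gentle nudge from the front with shut fingers so it is fully home.

Run:
```python
from h import *
r=down(CY+np.pi/2)
grab(20)
p=cw(-.175,-.087,0)
movep(p+[0,0,.15],r); move_l(p+[0,0,.075],.2)
k=move_l(cw(-.137,-.087,.075),.04,until_force=4); st(f"nudge {k}")
print("case x", (get_state()["position"]-cw(0,0,0))[0])
move_l(p+[0,0,.075],.2); move_l(p+[0,0,.2],.3); park()
f=grab_frame("top");crop(f,(270,130,430,250),"pics/n_top.png",5);s=grab_frame("side");crop(s,(220,120,400,255),"pics/n_side.png",4)
for n,F in(("top",f),("side",s)):
  h=cv2.cvtColor(F["img"],cv2.COLOR_RGB2HSV);m=((h[...,0]<8)|(h[...,0]>172))&(h[...,1]>170)&(h[...,2]>120)
  b=(330,170,390,240) if n=="top" else (335,180,360,200)
  v,u=np.nonzero(m[b[1]:b[3],b[0]:b[2]]);print(n,u.mean()+b[0],v.mean()+b[1],len(u))
st()
```

```text
nudge True t 84.0 tcp [ 0.457 -0.241  0.075] F [ 0.1  0.4 -0.3] gap 0.001
case x -0.14658563008042208
top 368.01960784313724 222.70588235294116 51
side 347.8125 190.15625 32
 t 86.8 tcp [ 0.145 -0.531  0.231] F [ 0.6 -0.3 -0.2] gap 0.002
```

View pics/n_top.png

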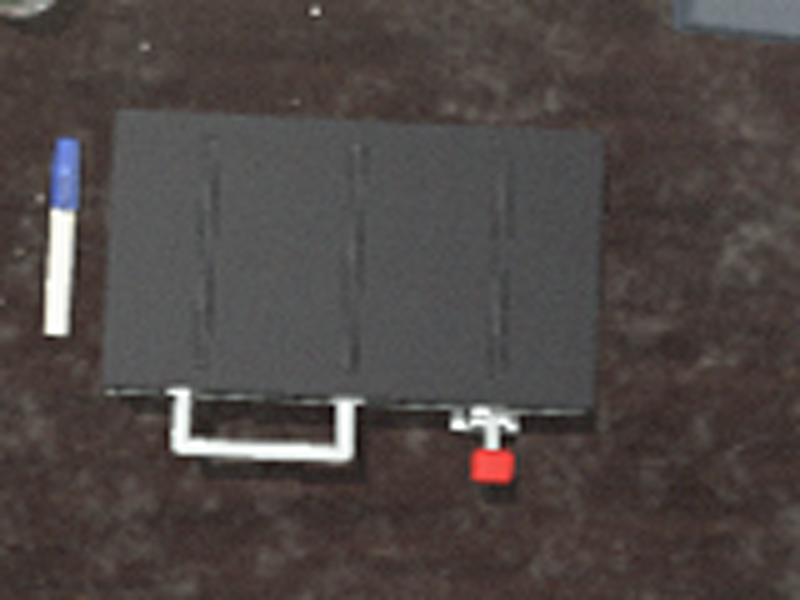

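View pics/n_side.png

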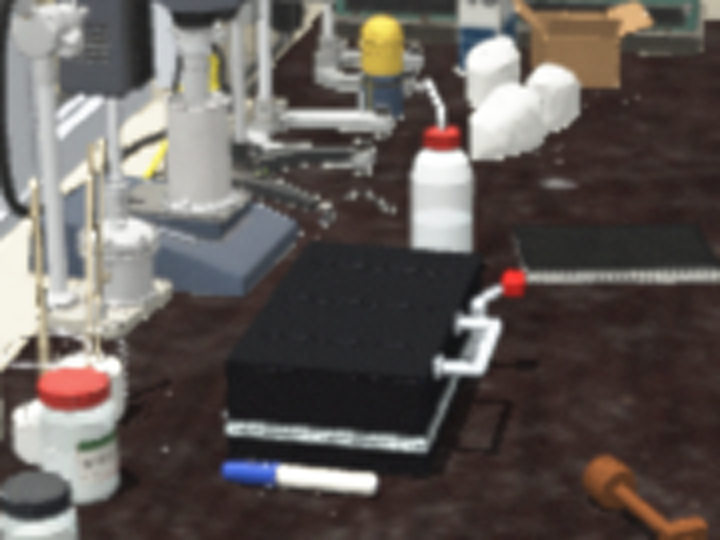

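The grip is now at (368.0,222.7) in the top view and (347.8,190.2) in the side view. The prediction for fully up was (368.4,223.0) and (348.2,190.0). The lid is shut, the bystanders are standing and the arm is clear, so I hand in.

```bash
python3 -c "
from cell import *
sign_off()"
```

```text
the job is handed in; nothing more can be done
```

I packed all three spindles on the worktop into the case and handed the job in; there was no fourth. The latch went down, the lid was raised to about 1.64 rad, and the spindles went into notch pairs 1 to 3, bobs to the hinge side. The lid was then shut and pressed, and the latch was swung up last. The last robot clock reading was about 87 s. I left the turquoise and brown look-alikes alone.

**Spindles:** the last pictures before closing showed each one within about 3 mm of its notch point and square to the rails. I could not see them again once the lid was down.

**Lid:** it stopped my press at z = 0.092 m, the right height for fully shut. The case looked the same from above as at the start.

**Latch:** the first swing left it about 0.04 rad short, so I nudged it home. Its grip then matched the fully-up position to within half a pixel in both cameras.

**Bystanders:** the jars and the wash bottle were still standing.

**Disagreement:** the gripper's contact with the latch put the case about 3 mm further along y than the camera did. I used the camera value, because the notches and spindles were measured with the same camera.

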